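# Snug the adjustable wrench and nip up a loose tap nut

## Task

One of the two bench taps has a loose nut, and an adjustable wrench lies around that nut with its jaw too wide. Roll the wrench's worm until the jaw is closed snugly on the nut, then swing the handle to tighten the nut clockwise (seen from above) by about an eighth of a turn, and leave the wrench there, on the nut with its jaw still snug.

Things in the scene. Friction and masses are not known exactly. Their poses are not given: they have to be found in the camera images.
- wrench: Loose steel adjustable wrench (0.5 kg) lying flat on the bench. Origin on its underside, midway between the jaws when snug, so then on the nut's axis. z up. Jaws open to +x: fixed jaw at -y (face y = -15 mm), moving jaw at +y. Head: x -82 to 14, y -33 to 43, 18 mm high at most. Handle along -x: 26 mm wide, 12 mm high, from x = -98 to -230 mm. It turns the nut only when snug.
- worm_top (a point): Top of the worm, a dark knurled roller (18 mm diameter, 22 mm long, axis along wrench y) at x -50, y 0, z 20.5 mm in the wrench, 4.5 mm proud of the head; axes as the wrench's. It does not give. Press a shut fingertip on it with 8 to 20 N and drag across it to wrench +x (towards the nut): closes the jaw 2.8 mm per 10 mm. Lift and repeat; at the end it slips.
- jaw (a joint): Slide of the moving jaw towards the fixed one, in m. The opening between the faces is 40 mm minus this; the nut is 30 mm, so it is snug at about 0.010. Starts between 0 and 0.004. It moves only with the worm (8 N friction) and does not run back by itself.
- nut (a joint): Angle of the nut about the vertical axis through the outlet's origin, in rad: 0 at the start, growing clockwise seen from above (tightening); an eighth of a turn is 0.79. It turns stiffly (0.1 N m) and stays where it is left.
- outlet: The tap with the loose nut, the one between the wrench's jaws: upright brass hose nozzle, 45 mm high, 24 mm wide, fixed to the bench, in a steel hexagon nut 30 mm across flats and 20 mm high on the bench. Origin on the bench, on the axis of nozzle and nut. A like tap with no wrench on it stands 8 to 20 cm away towards or away from the robot; that one is not part of the job.

How it is judged:
On the way, in this order (a step that is already met when the one before it is completed fails the run):
1. the jaw is closed snugly on the nut (less than 1.5 mm of play) before the nut has been turned (value of joint jaw above 0.0085 m and value of joint nut below 0.25 rad and horizontal distance between wrench and outlet below 0.012 m), for 0.2 s.
2. the nut is turned clockwise with the wrench (value of joint nut above 0.5 rad and value of joint jaw above 0.008 m and horizontal distance between wrench and outlet below 0.012 m), for 0.2 s.
At the end, for the whole second after the job is handed in: The nut stands 0.5 to 1.1 rad (29 to 63 degrees) clockwise of its start, the wrench lies flat and still around it (origin within 12 mm of the nut's axis) with at most 2 mm of play in its jaw (all of step 2 and value of joint nut below 1.1 rad and height (world z) of wrench below 0.01 m and angle between wrench's own z axis and vertical below 0.15 rad and linear speed of wrench below 0.02 m/s); the robot touches nothing.
It also fails if it takes over 58 s, if anything falls off the work surface, if the arm or the gripper's body presses on something with over 40 N, if the wrist force passes 120 N, or if a joint passes its speed limit or range.

## Robot

A 7-joint arm with a two-finger parallel gripper is mounted at the origin on the work surface. World frame = base frame: x ahead of the robot, y to its left, z up, the work surface at z = 0. Lengths are in m, angles in rad, forces in N, time in s.
With the tool pointing down it reaches from about 0.425 to 0.8 m from the base axis. Payload 8.3 kg.
Tool frame: the origin (TCP) lies midway between the tips of the shut fingers; the grasp point (between the pads) lies env.pinch_z behind it (env.pinch_z is the distance from the TCP to the grasp point, in m); z points along the fingers, y is the line along which they close (so a half turn about z gives the same grasp; the last joint's range is limited). The gripper opens to 85 mm and grips with 20 to 120 N. Pads are 22 mm wide; open, the fingers measure 114 mm over their backs; the gripper's body (76 mm by 85 mm) begins 54 mm behind the grasp point. The pads swing forward as they close: fully open they stand 13 mm farther back than shut.
Start: joints at [1.08, 0.383, 0.016, 1.37, -0.006, 1.388, -0.046], TCP at [0.259, -0.569, 0.231] pointing down, gripper open.
Joint ranges: [-2.95, 2.95], [-0.25, 2.06], [-1.52, 1.56], [0.18, 2.33], [-1.44, 4.58], [0.02, 2.06], [-3.01, 3.01]. Speed limits (rad/s): [2.39, 2.39, 3.01, 3.01, 3.14, 3.14, 3.14].

## Interface

Orientations are given as [roll, pitch, yaw] about the fixed x, y, z axes, in that order (R = Rz(yaw) Ry(pitch) Rx(roll)).
In Python, from bench import env, viewer, sign_off gives the robot as it stands.
- The arm moves only by the tool jog_arm, never from a script. Its argument "commands" is a list of rows, each a list of 5 numbers: the shift along the tool's x, y, z in cm, then the turn about the tool's z in degrees, then the gripper command: -1 is shut, 1 is fully open, values between are in proportion. A call has 1 to 20 rows; each row shifts and turns the commanded pose from where the row before left it, along the tool's axes as they then stand; what a row does not reach is not made up. A row lasts 1/10 s, in which the tool goes at most 50 mm and 8.59 degrees, less where a joint would pass 70% of its speed; a pose out of reach is approached as far as the arm can. A call with a gripper value outside its range is refused whole. The fingers move at their own pace and stop on an object; "force" is the grip in N (left out, the last holds). Time passes only in rows, so rows that do not move let the fingers close. It gives the time, the measured TCP pose, the force, the opening and the grip force at its end, in the units of the state.
- env.get_state(): the state, without advancing time (a new reading comes with each control period).
- viewer.grab_frame(name): name is "side" or "top" or "wrist"; returns the picture (420x560x3 uint8, blue, green, red); there is no depth.
- viewer.camera_info(name): a dict with "camera_matrix" (3x3 intrinsics, pixels), "k1" (the pictures are not rectified: a ray, as slopes to the right and down, at radius r is drawn at 1 + k1 r^2 times it, then the intrinsics apply), "rvec" (rotation vector, rad) and "tvec" (3), from world to camera coordinates, as OpenCV has them. Camera axes: x right, y down, z forward; pixel columns grow to the right and rows downward; lengths in m; the calibration is good to about 2 mm. A picture is of the moment at which its call begins: read the wrist's pose just before it. camera_info takes no time and is no camera call; for the wrist camera it gives the pose at the moment of the call.
- sign_off(): hands the job in; it is judged then, once.
The state is a dict: "clock": time; "q": joint angles; "qvel": joint speeds; "tau": joint torques, N m; "position": TCP position; "tool_rot": TCP orientation; "contact_force": force on the tool from outside, world axes, zero at the start; "torque": the same for the moment, N m; "grip_width": finger opening in m; "finger_force": force on a finger pad.
Only numpy, scipy, OpenCV 4.12 (cv2) and the standard library are available. Lean on these libraries where they do the work, as an engineer would, in place of code of your own. Each camera call takes 0.05 s, during which the arm holds its last target. There are 200 camera calls.

## Working session

There is one attempt and no reset: what is moved stays moved. The work goes in short steps, Python scripts to look and compute and a tool call to move; the robot and the scene stay as the last step left them, time stands still between calls to the robot, and variables do not carry over. Pictures are saved under pics/ and viewed, at most 10 in all, crops included, and the job is handed in when it is done.

Besides the shell and the picture viewer there is one more tool, called after "Call:" as name(argument=value, ...), one argument or row to a line, values as JSON. jog_arm: Moves the arm, as the interface text tells. Its arguments: {"type":"object","properties":{"commands":{"type":"array","items":{"type":"array","items":{"type":"number"}}},"force":{"type":"number"}},"required":["commands"]}

```bash
mkdir -p pics
cat > h.py <<'E'
import numpy as np, cv2
from bench import env, viewer, sign_off
def ray(info,px,z):
    K=info["camera_matrix"];k1=info["k1"]
    K=np.array(K);d=np.array([(px[0]-K[0,2])/K[0,0],(px[1]-K[1,2])/K[1,1]])
    s=d.copy()
    for _ in range(20): s=d/(1+k1*(s@s))
    R=cv2.Rodrigues(np.array(info["rvec"],float))[0];t=np.array(info["tvec"],float).ravel()
    c=-R.T@t; v=R.T@np.array([s[0],s[1],1.])
    return c+v*(z-c[2])/v[2]
def proj(info,p):
    R=cv2.Rodrigues(np.array(info["rvec"],float))[0];t=np.array(info["tvec"],float).ravel()
    q=R@np.array(p)+t;s=q[:2]/q[2];s=s*(1+info["k1"]*(s@s));K=np.array(info["camera_matrix"])
    return K[:2,:2]@s+K[:2,2]
E
python3 - <<'E'
from h import *
s=env.get_state();print({k:np.round(s[k],3) for k in s});print(env.pinch_z)
a=viewer.grab_frame("top");cv2.imwrite("pics/top.png",a)
b=viewer.grab_frame("side");cv2.imwrite("pics/side.png",b)
print(viewer.camera_info("top"))
E
```

```text
{'clock': np.float64(0.0), 'q': array([ 1.08 ,  0.384,  0.016,  1.371, -0.006,  1.388, -0.047]), 'qvel': array([ 0.001, -0.002,  0.001,  0.   , -0.001, -0.001, -0.   ]), 'tau': array([ 1.0000e-03, -6.2759e+01,  8.4500e-01, -3.7182e+01,  1.6000e-02,
        1.4000e-02,  0.0000e+00]), 'position': array([ 0.259, -0.568,  0.23 ]), 'tool_rot': array([-3.14 ,  0.   ,  0.428]), 'contact_force': array([-0.923, -0.435,  0.209]), 'torque': array([ 0.021, -0.025, -0.007]), 'finger_force': np.float64(0.0), 'grip_width': np.float64(0.085)}
0.0187
{'camera_matrix': array([[388.91165802,   0.        , 279.66272714],
       [  0.        , 388.91165802, 208.69422012],
       [  0.        ,   0.        ,   1.        ]]), 'k1': -0.09451612360337219, 'rvec': array([ 2.18193659, -2.14552509,  0.21923425]), 'tvec': array([0.06672809, 0.57235684, 0.60157931])}
```

View pics/top.png

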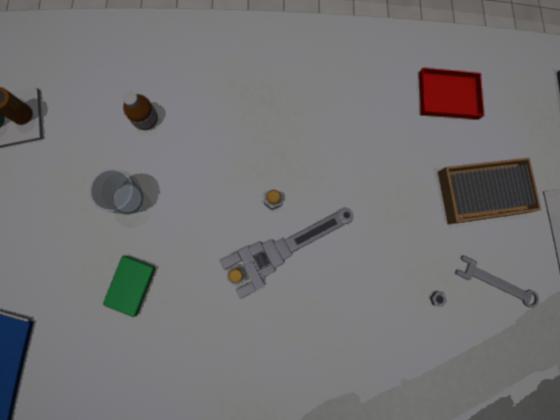

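The top view shows the wrench with its jaw around the brass nozzle at (235,275). The worm is near (261,260), the handle end near (346,215), and the other tap is at (274,198). Next I'll compute positions from an enlarged crop.

Run:
```python
from h import *
a=cv2.imread("pics/top.png");i=viewer.camera_info("top")
c=cv2.resize(a[190:310,205:365],None,fx=5,fy=5,interpolation=cv2.INTER_CUBIC);cv2.imwrite("pics/c.png",np.clip(c*1.6,0,255).astype(np.uint8))
hsv=cv2.cvtColor(a,cv2.COLOR_BGR2HSV)
m=cv2.inRange(hsv,(8,120,60),(30,255,255));n,_,st,ce=cv2.connectedComponentsWithStats(m)
for k in range(1,n):
    if st[k,4]>30: print(st[k],ce[k],ray(i,ce[k],.045))
for nm,p,z in [("hole",(346,215),.012),("worm",(261,260),.0205),("noz",(235,275),.045)]: print(nm,ray(i,p,z))
```

```text
[ 0 88  9 20 81] [ 3.96296296 96.95061728] [0.76116674 0.56880285 0.045     ]
[124 104  12  13  70] [128.22857143 110.74285714] [0.73547157 0.33898204 0.045     ]
[446 159  94  63 846] [487.62056738 197.03664303] [ 0.5989561  -0.28835262  0.045     ]
[267 190  13  14 142] [273.28169014 196.58450704] [0.59076266 0.0873191  0.045     ]
[229 269  14  13 144] [235.49305556 275.23611111] [0.46134557 0.14595186 0.045     ]
hole [ 0.56707023 -0.04141725  0.012     ]
worm [0.4868339  0.10550041 0.0205    ]
noz [0.4617081  0.14675045 0.045     ]
```

View pics/c.png

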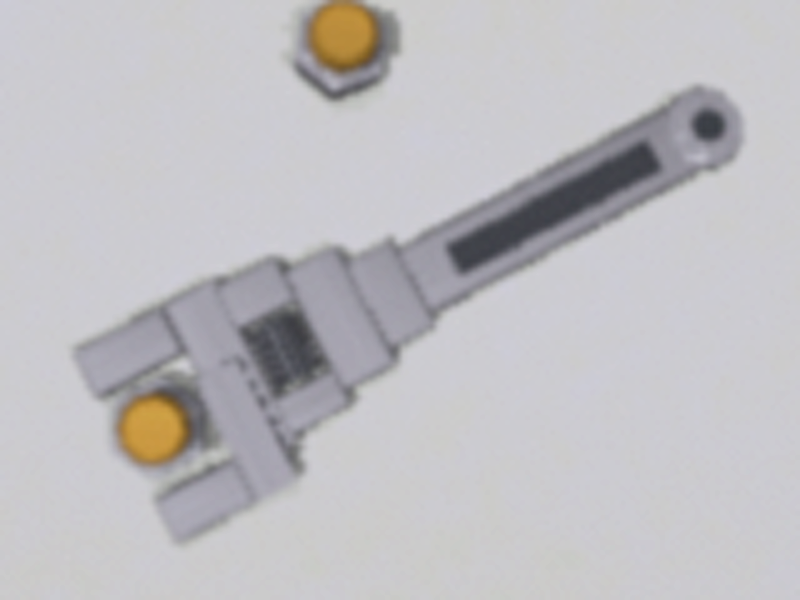

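The nozzle is at about (0.461, 0.146) and the wrench +x heading is about 118.6°. The moving jaw is the lower one in the image. Now I'll work out the transit rows.

```bash
cat >> h.py <<'E'
def integ(rows,pos=None,yaw=None):
    s=env.get_state()
    p=np.array(s["position"]) if pos is None else np.array(pos,float);y=s["tool_rot"][2] if yaw is None else yaw
    for r in rows:
        c,n=np.cos(y),np.sin(y)
        p=p+np.array([c*r[0]+n*r[1],n*r[0]-c*r[1],-r[2]])/100;y-=np.deg2rad(r[3])
    return p,np.degrees(y)
def totool(d,yaw): # world cm -> tool cm
    c,n=np.cos(yaw),np.sin(yaw);return np.round([c*d[0]+n*d[1],n*d[0]-c*d[1],-d[2]],2)
E
python3 - <<'E'
from h import *
for x,y in [(4,0),(4,-.6),(3.8,-.7),(3.8,-.8)]:
    print(x,y,integ([[x,y,.4,-4.7]]*20))
E
```

```text
4 0 (array([0.51293719, 0.09850029, 0.15039894]), np.float64(118.50953786486461))
4 -0.6 (array([0.41292124, 0.13657363, 0.15039894]), np.float64(118.50953786486461))
3.8 -0.7 (array([0.3835608 , 0.10958054, 0.15039894]), np.float64(118.50953786486461))
3.8 -0.8 (array([0.36689148, 0.1159261 , 0.15039894]), np.float64(118.50953786486461))
```

Call:
jog_arm(
  commands=[
    [4,-0.1,0.4,-4.7,-1],
    [4,-0.1,0.4,-4.7,-1],
    [4,-0.1,0.4,-4.7,-1],
    [4,-0.1,0.4,-4.7,-1],
    [4,-0.1,0.4,-4.7,-1],
    [4,-0.1,0.4,-4.7,-1],
    [4,-0.1,0.4,-4.7,-1],
    [4,-0.1,0.4,-4.7,-1],
    [4,-0.1,0.4,-4.7,-1],
    [4,-0.1,0.4,-4.7,-1],
    [4,-0.1,0.4,-4.7,-1],
    [4,-0.1,0.4,-4.7,-1],
    [4,-0.1,0.4,-4.7,-1],
    [4,-0.1,0.4,-4.7,-1],
    [4,-0.1,0.4,-4.7,-1],
    [4,-0.1,0.4,-4.7,-1],
    [4,-0.1,0.4,-4.7,-1],
    [4,-0.1,0.4,-4.7,-1],
    [4,-0.1,0.4,-4.7,-1],
    [4,-0.1,0.4,-4.7,-1],
  ],
)

```text
clock: 2.1
position: [0.4956, 0.106, 0.1509]
tool_rot: [-3.141, -0.0, 2.072]
contact_force: [0.5, -0.2, 0.1]
grip_width: 0.0001
finger_force: 0.0
```

Call:
jog_arm(
  commands=[
    [0,0,0,0,-1],
    [0,0,0,0,-1],
    [0,0,0,0,-1],
  ],
)

```text
clock: 2.4
position: [0.4968, 0.1032, 0.1512]
tool_rot: [-3.141, 0.0, 2.066]
contact_force: [1.1, -0.2, 0.6]
grip_width: -0.0002
finger_force: 0.0
```

Run:
```python
from h import *
s=env.get_state();print(s["clock"],s["position"],s["tool_rot"],s["grip_width"],s["contact_force"])
i=viewer.camera_info("wrist");a=viewer.grab_frame("wrist");cv2.imwrite("pics/w1.png",a)
import pickle;pickle.dump(i,open("w1.pkl","wb"))
for n,p in [("worm",(.4868,.1055,.0205)),("noz",(.461,.146,.045)),("tip",s["position"])]: print(n,proj(i,p))
```

```text
2.4 [0.49682611 0.10323109 0.15121793] [-3.14128956e+00  4.02639218e-04  2.06624212e+00] -0.00019309755326357952 [ 1.07008018 -0.16052703  0.57594168]
worm [270.50061849 192.91609049]
noz [264.74223665 136.69589622]
tip [280.00719764 264.15275414]
```

View pics/w1.png

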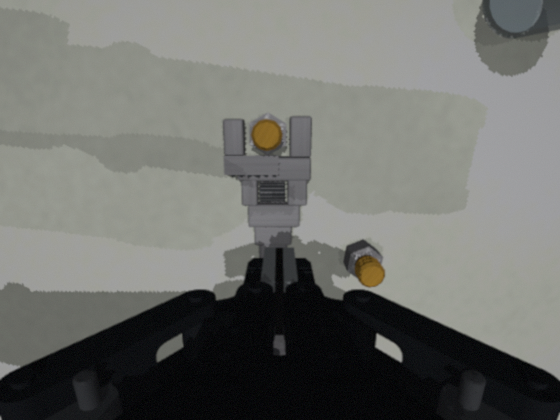

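The wrist view shows the worm centre at about (271,192), the nozzle top at (267,134) and the wrench axis nearly vertical, so it is aligned with tool x.

Run:
```python
from h import *
import pickle
i=pickle.load(open("w1.pkl","rb"));w=ray(i,(271,192),.0205);print(w,ray(i,(267,134),.045),ray(i,(233,119),.018),ray(i,(231,156),.018))
s=env.get_state();print(totool((w-s["position"])*100,s["tool_rot"][2]))
```

```text
[0.48679868 0.10640425 0.0205    ] [0.46155358 0.14853748 0.045     ] [0.43102928 0.14477726 0.018     ] [0.44304808 0.11708875 0.018     ]
[ 0.78 -0.73 13.07]
```

Call:
jog_arm(
  commands=[
    [0,-0.7,4,0,-1],
    [0,0,4,0,-1],
    [0,0,3,0,-1],
    [0,0,1.4,0,-1],
    [0,0,0,0,-1],
    [0,0,0,0,-1],
    [0,0,0.2,0,-1],
    [0,0,0.2,0,-1],
    [0,0,0,0,-1],
  ],
)

```text
clock: 3.35
position: [0.4907, 0.1011, 0.0239]
tool_rot: [3.141, 0.001, 2.068]
contact_force: [0.7, -0.1, -0.3]
grip_width: 0.0003
finger_force: 0.0
```

Call:
jog_arm(
  commands=[
    [0,0,0.2,0,-1],
    [0,0,0.2,0,-1],
    [0,0,0,0,-1],
  ],
)

```text
clock: 3.65
position: [0.4907, 0.1012, 0.0203]
tool_rot: [3.141, 0.001, 2.068]
contact_force: [-3.7, -1.0, 11.2]
grip_width: 0.0001
finger_force: 5.9
```

Call:
jog_arm(
  commands=[
    [0.3,0,0.01,0,-1],
    [0.3,0,0,0,-1],
    [0.3,0,0,0,-1],
  ],
)

```text
clock: 3.95
position: [0.487, 0.1081, 0.0203]
tool_rot: [3.141, 0.002, 2.067]
contact_force: [-1.9, -4.7, 11.8]
grip_width: -0.0003
finger_force: 5.9
```

Call:
jog_arm(
  commands=[
    [0.3,0,0,0,-1],
    [0.3,0,0,0,-1],
    [0,0,0,0,-1],
  ],
)

```text
clock: 4.25
position: [0.4837, 0.1142, 0.0201]
tool_rot: [3.141, 0.001, 2.068]
contact_force: [-2.7, -1.9, 9.5]
grip_width: 0.0005
finger_force: 4.8
```

Call:
jog_arm(
  commands=[
    [0,0,-0.5,0,-1],
    [-0.8,0,0,0,-1],
    [-0.7,0,0,0,-1],
    [0,0,0.3,0,-1],
    [0,0,0.2,0,-1],
    [0,0,0,0,-1],
  ],
)

```text
clock: 4.85
position: [0.4911, 0.1, 0.0202]
tool_rot: [3.141, 0.002, 2.067]
contact_force: [-2.9, -6.0, 16.5]
grip_width: 0.0002
finger_force: 8.0
```

Call:
jog_arm(
  commands=[
    [0.3,0,0.01,0,-1],
    [0.3,0,0,0,-1],
    [0.3,0,0,0,-1],
  ],
)

```text
clock: 5.15
position: [0.4868, 0.1069, 0.0202]
tool_rot: [-3.141, 0.003, 2.066]
contact_force: [-4.8, -9.0, 19.5]
grip_width: -0.0003
finger_force: 9.5
```

Call:
jog_arm(
  commands=[
    [0.3,0,0.01,0,-1],
    [0.3,0,0,0,-1],
    [0,0,0,0,-1],
  ],
)

```text
clock: 5.45
position: [0.4834, 0.1121, 0.0201]
tool_rot: [-3.14, 0.003, 2.067]
contact_force: [-6.9, -8.2, 21.3]
grip_width: -0.0003
finger_force: 10.6
```

Call:
jog_arm(
  commands=[
    [0,0,-0.5,0,-1],
    [-0.8,0,-1.5,0,-1],
    [-0.7,0,-4,0,-1],
    [0,0,-4,0,-1],
    [0,0,-3,0,-1],
    [0,0,0,0,-1],
    [0,0,0,0,-1],
  ],
)

```text
clock: 6.15
position: [0.4904, 0.1012, 0.1491]
tool_rot: [3.141, 0.0, 2.068]
contact_force: [0.5, -0.2, -1.1]
grip_width: -0.0001
finger_force: 0.0
```

Run:
```python
from h import *
s=env.get_state();print(s["clock"],s["position"])
i=viewer.camera_info("wrist");a=viewer.grab_frame("wrist")
b=cv2.imread("pics/w1.png")
f=lambda im:cv2.resize(im[100:240,205:335],None,fx=3,fy=4.2)
f=lambda im:cv2.resize(im[100:240,205:335],None,fx=3.05,fy=3.05,interpolation=cv2.INTER_CUBIC)
cv2.imwrite("pics/w2.png",np.hstack([f(b),f(a)]));import pickle;pickle.dump(i,open("w2.pkl","wb"))
```

```text
6.15 [0.49044485 0.10124344 0.14909833]
```

View pics/w2.png

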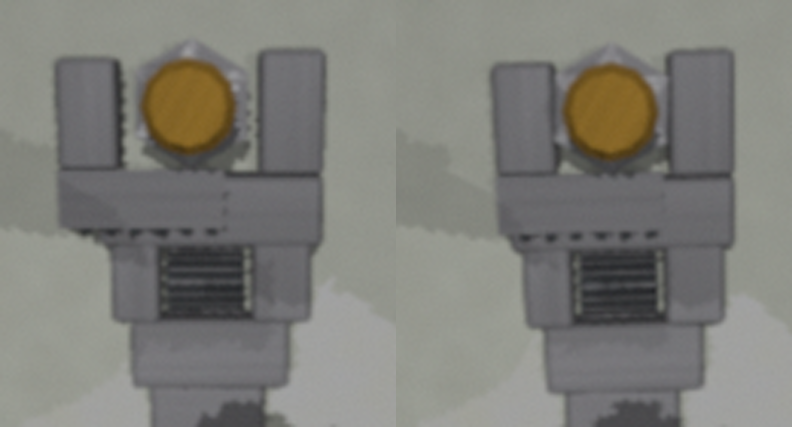

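The jaw gap has shrunk from about 140 px to 115 px in the crop, and the nut now nearly fills it. I'll do another stroke to make sure it is snug.

Call:
jog_arm(
  commands=[
    [0,0,4,0,-1],
    [0,0,4,0,-1],
    [0,0,3,0,-1],
    [0,0,1.3,0,-1],
    [0,0,0,0,-1],
    [0,0,0.2,0,-1],
    [0,0,0.2,0,-1],
    [0,0,0.2,0,-1],
    [0,0,0,0,-1],
  ],
)

```text
clock: 7.1
position: [0.4908, 0.1012, 0.0207]
tool_rot: [3.14, 0.001, 2.068]
contact_force: [0.8, -0.5, 0.6]
grip_width: 0.0
finger_force: 0.2
```

Call:
jog_arm(
  commands=[
    [0.3,0,0,0,-1],
    [0.3,0,0,0,-1],
    [0.3,0,0,0,-1],
  ],
)

```text
clock: 7.4
position: [0.4864, 0.1091, 0.0205]
tool_rot: [3.141, 0.001, 2.068]
contact_force: [1.0, -2.9, 3.5]
grip_width: -0.0002
finger_force: 1.7
```

Call:
jog_arm(
  commands=[
    [0.3,0,0,0,-1],
    [0.3,0,0,0,-1],
    [0,0,0,0,-1],
  ],
)

```text
clock: 7.7
position: [0.483, 0.1151, 0.0202]
tool_rot: [3.141, -0.0, 2.069]
contact_force: [0.8, -0.1, 5.0]
grip_width: -0.0004
finger_force: 2.2
```

Call:
jog_arm(
  commands=[
    [0,0,-0.5,0,-1],
    [-0.8,0,0,0,-1],
    [-0.7,0,0,0,-1],
    [0,0,0.3,0,-1],
    [0,0,0.26,0,-1],
    [0,0,0,0,-1],
  ],
)

```text
clock: 8.3
position: [0.4908, 0.1002, 0.0202]
tool_rot: [-3.141, 0.002, 2.067]
contact_force: [-3.1, -5.6, 14.2]
grip_width: -0.0001
finger_force: 7.1
```

Call:
jog_arm(
  commands=[
    [0.3,0,0.01,0,-1],
    [0.3,0,0,0,-1],
    [0.3,0,0,0,-1],
  ],
)

```text
clock: 8.6
position: [0.4879, 0.1074, 0.0204]
tool_rot: [3.139, 0.003, 2.066]
contact_force: [2.8, -6.3, 9.7]
grip_width: -0.0003
finger_force: 4.7
```

Call:
jog_arm(
  commands=[
    [0.3,0,0,0,-1],
    [0.3,0,0,0,-1],
    [0,0,0,0,-1],
  ],
)

```text
clock: 8.9
position: [0.4848, 0.1137, 0.0203]
tool_rot: [3.139, 0.002, 2.068]
contact_force: [2.4, -3.8, 8.5]
grip_width: -0.0002
finger_force: 4.6
```

Call:
jog_arm(
  commands=[
    [0,0,-0.5,0,-1],
    [-0.8,0,0,0,-1],
    [-0.7,0,0,0,-1],
    [0,0,0.3,0,-1],
    [0,0,0.23,0,-1],
    [0,0,0,0,-1],
  ],
)

```text
clock: 9.5
position: [0.491, 0.1, 0.0201]
tool_rot: [-3.142, 0.002, 2.067]
contact_force: [-3.0, -5.8, 19.1]
grip_width: -0.0001
finger_force: 9.0
```

Call:
jog_arm(
  commands=[
    [0.3,0,0,0,-1],
    [0.3,0,0,0,-1],
    [0.3,0,0,0,-1],
  ],
)

```text
clock: 9.8
position: [0.4884, 0.107, 0.0203]
tool_rot: [3.139, 0.004, 2.066]
contact_force: [2.7, -7.1, 12.0]
grip_width: 0.0002
finger_force: 5.8
```

Call:
jog_arm(
  commands=[
    [0.3,0,0.01,0,-1],
    [0.3,0,0,0,-1],
    [0,0,0,0,-1],
  ],
)

```text
clock: 10.1
position: [0.4855, 0.1132, 0.0203]
tool_rot: [3.138, 0.003, 2.067]
contact_force: [2.3, -5.4, 12.3]
grip_width: 0.0001
finger_force: 6.0
```

Call:
jog_arm(
  commands=[
    [0,0,-0.5,0,-1],
    [-0.8,0,-1.5,0,-1],
    [-0.7,0,-4,0,-1],
    [0,0,-4,0,-1],
    [0,0,-3,0,-1],
    [0,0,0,0,-1],
    [0,0,0,0,-1],
  ],
)

```text
clock: 10.8
position: [0.4902, 0.1013, 0.1489]
tool_rot: [3.141, 0.0, 2.069]
contact_force: [-0.7, 0.1, -0.4]
grip_width: 0.0002
finger_force: 0.0
```

Run:
```python
from h import *
s=env.get_state();print(s["clock"],s["position"])
i=viewer.camera_info("wrist");a=viewer.grab_frame("wrist");cv2.imwrite("pics/w3full.png",a)
f=lambda im:cv2.resize(im[100:200,205:335],None,fx=6,fy=6,interpolation=cv2.INTER_CUBIC)
cv2.imwrite("pics/w3.png",f(a));import pickle;pickle.dump(i,open("w3.pkl","wb"))
```

```text
10.8 [0.49019828 0.10133658 0.14893046]
```

View pics/w3.png

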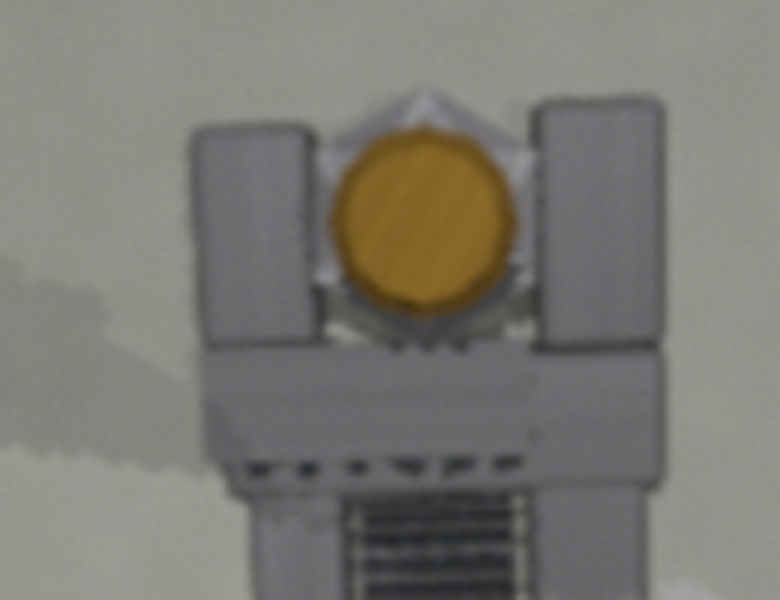

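The gap is now about 37 px wide and hardly changed in the last two strokes, so the jaw is snug on the nut. Next is the geometry for the push.

Run:
```python
from h import *
import pickle
i=pickle.load(open("w3.pkl","rb"));P=lambda u,v,z:ray(i,(205+u/6,100+v/6),z)
N=P(424,222,.045);print("N",N)
for a,b in [((193,130),(207,340)),((664,105),(660,340)),((315,140),(318,335)),((537,110),(537,335))]:
    d=P(*a,.018)-P(*b,.018);print(np.degrees(np.arctan2(d[1],d[0])))
print("gap",np.linalg.norm(P(315,230,.018)-P(537,230,.018)))
s=env.get_state();yaw=s["tool_rot"][2]
h=np.radians(118.5);N=np.array([.4615,.147,0])
for off in (.045,.0275):
    t=N-.17*np.array([np.cos(h),np.sin(h),0])+off*np.array([np.sin(h),-np.cos(h),0])+[0,0,.005]
    print(t,totool((t-s["position"])*100,yaw))
# arc: n rows of (x,y,turn)
R=np.hypot(.17,.0275)
for n,tot in [(10,40)]:
    print(integ([[-.0275*100*np.radians(tot/n),-17*np.radians(tot/n),0,tot/n]]*n,t,h), "y/row",17*np.radians(tot/n),.0275*100*np.radians(tot/n))
g=np.radians(118.5-40);print("want",N-.17*np.array([np.cos(g),np.sin(g),0])+.0275*np.array([np.sin(g),-np.cos(g),0]))
```

```text
N [0.46159273 0.14785309 0.045     ]
120.8775204549526
119.0550923204415
118.65948812043416
119.22309454250923
gap 0.030298286201684715
[0.58216376 0.01907324 0.005     ] [-11.63   4.22  14.3 ]
[0.56678446 0.01072296 0.005     ] [-11.63   2.47  14.3 ]
(array([ 0.45585037, -0.02897281,  0.005     ]), np.float64(78.49999999999996)) y/row 1.1868238913561442 0.19198621771937624
want [ 0.45455538 -0.02506982  0.        ]
```

The gap measures 30.3 mm, so it is snug. Now I'll move beside the handle, on its far side.

Call:
jog_arm(
  commands=[
    [-3.9,1.5,0,0,-1],
    [-3.9,1.5,0,0,-1],
    [-3.8,1.2,2,0,-1],
    [0,0,4,0,-1],
    [0,0,4,0,-1],
    [0,0,2,0,-1],
    [0,0,1.5,0,-1],
    [0,0,0.7,0,-1],
    [0,0,0,0,-1],
    [0,0,0,0,-1],
  ],
)

```text
clock: 11.85
position: [0.5833, 0.0195, 0.0079]
tool_rot: [3.14, 0.001, 2.069]
contact_force: [-0.2, -0.6, 0.1]
grip_width: -0.0001
finger_force: 0.0
```

Lower 2 mm, approach until it touches, then check.

Call:
jog_arm(
  commands=[
    [0,0,0.2,0,-1],
    [0,-0.6,0,0,-1],
    [0,-0.6,0,0,-1],
    [0,-0.5,0,0,-1],
    [0,-0.2,0,0,-1],
    [0,0,0,0,-1],
  ],
)

```text
clock: 12.45
position: [0.566, 0.0098, 0.0056]
tool_rot: [3.141, 0.001, 2.068]
contact_force: [-2.1, -0.8, 6.9]
grip_width: 0.0004
finger_force: 3.4
```

Call:
jog_arm(
  commands=[
    [-0.2,-1.2,0,4,-1],
    [-0.2,-1.2,0,4,-1],
    [-0.2,-1.2,0,4,-1],
    [0,0,0,0,-1],
  ],
)

```text
clock: 12.85
position: [0.5353, -0.0096, 0.0056]
tool_rot: [3.141, -0.001, 1.857]
contact_force: [-3.3, 3.4, 7.6]
grip_width: 0.0001
finger_force: 3.6
```

Run:
```python
from h import *
a=viewer.grab_frame("top");cv2.imwrite("pics/t2.png",np.clip(1.5*cv2.resize(a[170:310,190:380],None,fx=4,fy=4,interpolation=cv2.INTER_CUBIC),0,255))
b=viewer.grab_frame("side");cv2.imwrite("pics/s2.png",b)
```

```text
[ WARN:0@2.093] global loadsave.cpp:1063 imwrite_ Unsupported depth image for selected encoder is fallbacked to CV_8U.
```

View pics/t2.png

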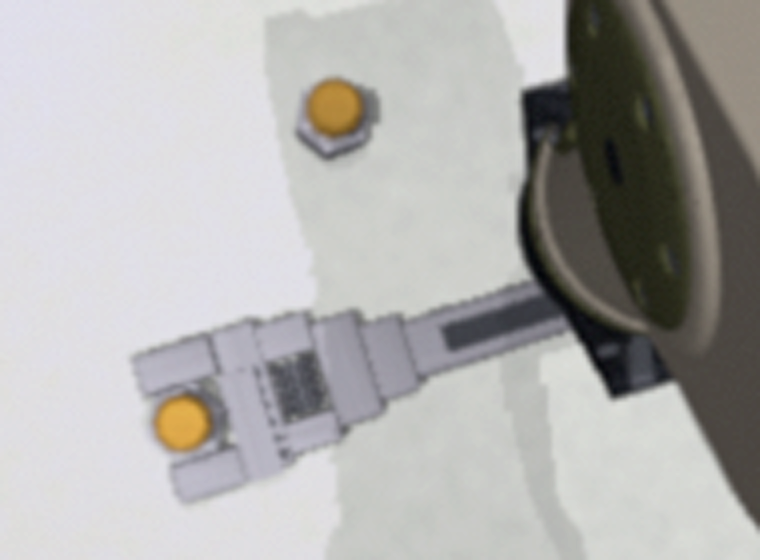

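View pics/s2.png

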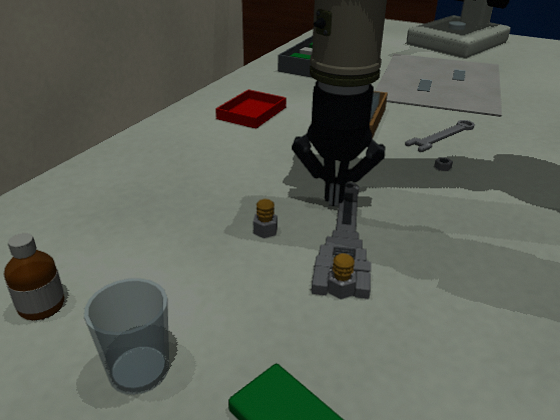

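The handle has swung about 12° clockwise, and the nozzle is still in the jaw at crop (182,423). I'll continue the swing.

Call:
jog_arm(
  commands=[
    [-0.2,-1.2,-0.1,4,-1],
    [-0.2,-1.2,0,4,-1],
    [-0.2,-1.2,0,4,-1],
    [0,0,0,0,-1],
  ],
)

```text
clock: 13.35
position: [0.5006, -0.0243, 0.0057]
tool_rot: [-3.14, 0.001, 1.648]
contact_force: [0.2, -0.2, 0.3]
grip_width: 0.0003
finger_force: 0.0
```

Call:
jog_arm(
  commands=[
    [-0.1,-1.2,0,4,-1],
    [-0.1,-1.2,0,4,-1],
    [-0.1,-1.2,0,4,-1],
    [-0.1,-1.2,0,4,-1],
    [0,0,0,0,-1],
    [0,0,0,0,-1],
    [0,0,0,0,-1],
  ],
)

```text
clock: 14.05
position: [0.4545, -0.0264, 0.0059]
tool_rot: [3.142, -0.0, 1.373]
contact_force: [0.0, 0.7, 0.3]
grip_width: -0.0003
finger_force: 0.0
```

Run:
```python
from h import *
s=env.get_state();p=s["position"][:2]-[.4615,.147];r=np.hypot(*p)
print(r,np.degrees(np.arctan2(p[1],p[0])-np.arcsin(.0275/r)), "start -61.2")
a=viewer.grab_frame("top");cv2.imwrite("pics/t3.png",np.clip(1.5*cv2.resize(a[170:310,190:380],None,fx=4,fy=4,interpolation=cv2.INTER_CUBIC),0,255).astype(np.uint8))
```

```text
0.17351590011413934 -101.42435716075909 start -61.2
```

View pics/t3.png

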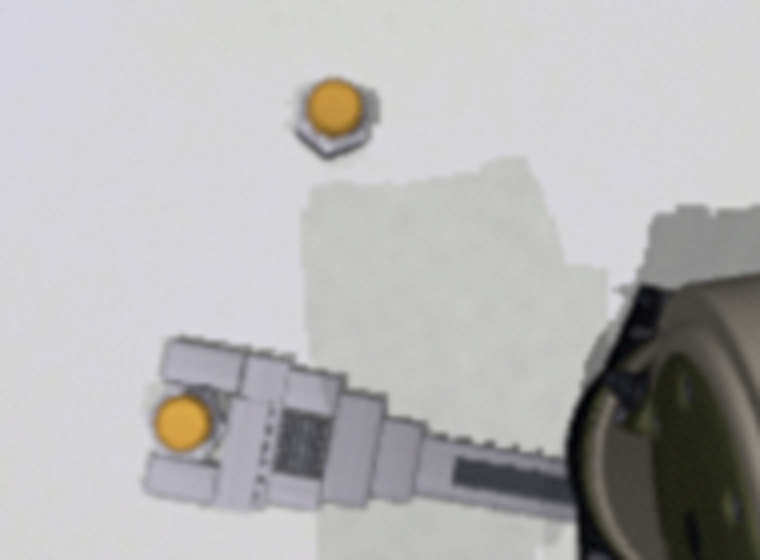

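The nut has turned about 37–40°. I'll add a few degrees for margin, then back off and lift.

Call:
jog_arm(
  commands=[
    [-0.1,-0.8,0,3,-1],
    [-0.1,-0.8,0,3,-1],
    [0,0,0,0,-1],
    [0,0,0,0,-1],
    [0,0.5,0,0,-1],
    [0,1,0,0,-1],
    [0,1.5,0,0,-1],
    [0,0,-3,0,-1],
    [0,0,-4,0,-1],
    [0,0,-4,0,-1],
    [0,4,-2,0,-1],
    [0,4,0,0,-1],
    [0,4,0,0,-1],
    [0,4,0,0,-1],
    [0,0,0,0,-1],
    [0,0,0,0,-1],
  ],
)

```text
clock: 15.7
position: [0.6197, -0.0823, 0.1346]
tool_rot: [-3.14, -0.0, 1.265]
contact_force: [-1.4, -0.0, 0.1]
grip_width: 0.0002
finger_force: 0.0
```

Run:
```python
from h import *
print(env.get_state()["position"])
a=viewer.grab_frame("top");cv2.imwrite("pics/t4.png",np.clip(1.5*cv2.resize(a[190:330,190:380],None,fx=4,fy=4,interpolation=cv2.INTER_CUBIC),0,255).astype(np.uint8))
```

```text
[ 0.61966736 -0.08232749  0.13463833]
```

View pics/t4.png

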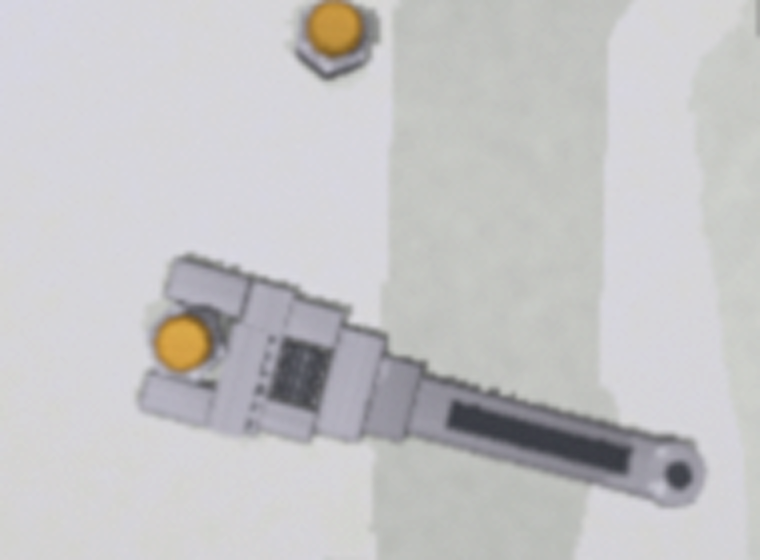

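The wrench lies around the nut, with the worm at crop (300,373) and the hole at (680,474). I'll check the angle and distance before handing in.

Run:
```python
from h import *
i=viewer.camera_info("top");w=ray(i,(190+75,190+373/4),.0205);h=ray(i,(360,190+474/4),.012);n=ray(i,(190+181/4,190+343/4),.045)
d=(w-h)[:2];d/=np.linalg.norm(d);a=np.degrees(np.arctan2(d[1],d[0]));o=w[:2]+.05*d
print(a,np.radians(118.8-a),o,n,np.linalg.norm(o-n[:2]))
```

```text
75.62722292006886 0.7535071072743414 [0.46080358 0.14655491] [0.46052331 0.1463189  0.045     ] 0.0003663982753004143
```

```bash
python3 -c "
from bench import sign_off
print(sign_off())"
```

```text
the job is handed in; nothing more can be done
None
```

The job is handed in: the jaw measured about 30.3 mm on the 30 mm nut before the swing, the wrench then turned clockwise about 0.75 rad (43°), and it was left flat on the nut with its origin within about 1 mm of the axis and the arm clear; no verdict was returned.

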